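# Let the empty tin roll into the lever bin and shut the lid quietly

## Robot

A 6-joint arm with a two-finger parallel gripper is mounted at the origin on a cart in front of the work surface, level with it; the furniture and walls round the work are solid. World frame = base frame: x ahead of the robot, y to its left, z up, the work surface at z = 0. Lengths are in mm, angles in rad, forces in N, time in s.
With the tool pointing down it reaches from about 275 to 750 mm from the base axis. Payload 10.2 kg.
Tool frame: the origin (TCP) lies midway between the tips of the shut fingers; the grasp point (between the pads) lies 19 mm behind it; z points along the fingers, y is the direction in which the jaws open and shut (so a half turn about z gives the same grasp; the last joint's range is limited). The gripper opens to 85 mm and grips with 20 to 120 N. Pads are 22 mm wide; open, the fingers measure 114 mm over their backs; the gripper's body (76 mm by 85 mm) begins 54 mm behind the grasp point. The pads swing forward as they close: fully open they stand 13 mm farther back than shut.
Start: joints at [1.073, 0.313, 1.498, -0, 1.331, -0.223], TCP at [142.474, 505.304, 208.594] pointing down, gripper open.
Joint ranges: [-2.94, 2.94], [-0.97, 2.17], [0.19, 2.56], [-1.23, 4.37], [0.02, 3.11], [-2.88, 2.88]. Speed limits (rad/s): [2.39, 2.39, 3.01, 3.14, 3.14, 3.14].

## Interface

Orientations are given as a unit quaternion [w, x, y, z].
In Python, from rig import sense, optics, ctrl gives the robot as it stands.
- The arm moves only by the tool play_rows, never from a script. Its argument "plan" is a list of rows, each a list of 7 numbers: the shift along the world's x, y, z in mm, then the turn, a rotation vector about the world's x, y, z in rad, then the opening, from -1 (shut) to 1 (fully open), so that 0 is half open. A call has 1 to 5 rows; each row shifts and turns the pose as measured when the row begins; what a row does not reach is not made up. A row lasts 1/12 s, in which the tool goes at most 41.7 mm and 7.16 degrees, less where a joint would pass 70% of its speed; a pose out of reach is approached as far as the arm can. A call is refused whole if a number of a shift passes 41.7 or a number of a turn 0.125, either way. A call with a gripper value outside its range is refused whole. The fingers move at their own pace and stop on an object; "grip_force" is the grip in N (left out, the last holds). Time passes only in rows, so rows that do not move let the fingers close. It gives the time, the measured TCP pose, the force and the opening at its end, in the units of the state.
- sense(): the state, without advancing time (a new reading comes with each control period).
- optics.capture(name): name is "scene" or "side" or "wrist"; returns a dict with "img" (400x640x3 uint8, blue, green, red), "fx", "fy", "cx", "cy" (pixels), "world_to_cam" (4x4, takes a point from world to camera coordinates). Camera axes: x right, y up, looking along -z (the intrinsics and any distortion apply to the point x, -y, -z); pixel columns grow to the right and rows downward; lengths in mm; the calibration is good to about 2 mm. The wrist camera is an equidistant fisheye: a pixel r from the principal point sees the ray r / f radians off the axis. A picture is of the moment at which its call begins. There is no depth.
- ctrl.finish_job(): hands the job in, once; it reports no verdict.
The state is a dict: "time_s": time; "joints": joint angles; "dq": joint speeds; "tau": joint torques, N m; "eef_pos": TCP position; "ee_rot": TCP orientation; "force": force on the tool from outside, world axes, zero at the start; "wrist_torque": the same for the moment, N m; "grip_width": opening from 0.0 (shut) to 1.0 (fully open).
Only numpy, scipy, OpenCV 4.12 (cv2) and the standard library are available. Lean on these libraries where they do the work, as an engineer would, in place of code of your own. Each camera call takes 0.05 s, during which the arm holds its last target. There are 200 camera calls.

## Task

Press down the lever on the front of the scrap bin with the fingertips, so that its lid swings up and the empty tin waiting on the chute rolls into the bin; do not force it hard against its stop. Then let the lever back up slowly, keeping your fingertips on it until the lid is shut, so that the lid does not slam. Touch only the lever: do not grasp, push or lift the tin, the lid or anything standing around.

Things in the scene. Friction and masses are not known exactly. Their poses are not given: they have to be found in the camera images.
- bin: Grey sheet-metal scrap bin screwed to the bench, 120 x 120 mm in plan, 198 mm high. Origin: centre of its underside on the bench. Its -x side is the front with the lever (turned mostly to the robot's right), its +x side has the sloping chute, which ends 170 mm behind the origin; z is up. Open inside, inner floor 5 mm up. The lever, lid and chute all lie on its plane y = 0.
- lid (a joint): Angle of the bare steel lid, rad: 0 shut (level), 1.0 fully up. Hinged along the top of the bin's front (70 mm in front of the origin, 200 mm up). A thin rod, at most 35 mm ahead of the hinge, ties a short tail of the lid to the lever, so both turn by the same angle: keep the gripper clear of it. The lid's weight shuts it, fast if the lever is let go. The tin passes from about 0.6 rad.
- lever_pivot (a point): Fixed point on the axis of the lever, 70 mm in front of the bin's origin and 110 mm above the bench. The axis is level, along the bin's y.
- lever_pad (a point): Centre of the top of the lever's flat dark pad (36 mm long, 30 wide), pressed from above with 1 to 5 N. 125 mm out from lever_pivot along the lever and 4 mm above the lever's centre line; turns with it. Lid shut: lever slopes up towards its end 0.5 rad above level, pad 173 mm above the bench. Lid fully up: 0.5 rad below level, pad 54 mm above the bench, at a hard stop (need not be reached).
- lid_edge (a point): Middle of the lid's far edge, 137 mm from its hinge; the tin leans on it when the lid is shut.
- tin_centre (a point): Centre of the empty paint tin, 77 mm across and 76 mm long, 0.16 kg or so, loose, lying across the chute on its side with its axis along the bin's y. Shut lid: 107 mm behind the bin's origin and 194 mm up. It rolls into the bin by itself once the lid lifts, and then lies in it with its centre under 110 mm above the bench.
- pot: Loose small clay pot, 74 mm across and 65 mm high, standing beside the chute on its +y side; leave alone. Origin: centre of its underside.
- measure: Loose yellow tape measure, 38 x 82 x 64 mm, standing behind the bin; leave alone. Origin: centre of its underside.
- brush: Loose purple scrubbing brush with a handle, 62 x 160 x 92 mm, on the bench to the right of the lever; leave alone. Origin: centre of its underside.
There are look-alikes about, which are no part of the job. Leave any green or orange look-alike of the part that bears tin_centre alone.

How it is judged (in metres and radians):
On the way, in this order (a step that is already met when the one before it is completed fails the run):
1. the lid is lifted with the lever and the tin has rolled into the bin (value of joint lid above 0.3 rad and x of tin_centre in the frame of bin below 0.055 m and z of tin_centre in the frame of bin below 0.11 m), for 0.1 s.
2. the lid is shut again (value of joint lid below 0.03 rad), for 0.2 s.
At the end, for the whole second after the job is handed in: The tin lies at rest inside the bin (centre under 110 mm above the bench) and the lid is shut (within 0.03 rad) (value of joint lid below 0.03 rad and x of tin_centre in the frame of bin between -0.055 and 0.055 m and y of tin_centre in the frame of bin between -0.06 and 0.06 m and z of tin_centre in the frame of bin below 0.11 m and linear speed of tin below 0.05 m/s); the robot touches nothing.
It fails at once if the lid slams: it is turning faster than 1.3 rad/s as it comes within 0.2 rad of shut (value of joint lid below 0.2 rad and velocity of joint lid below -1.3 rad/s).
It fails at once if the robot touches the tin (contact force between any of the fingers, the arm and tin above 0.5 N).
It fails at once if the robot moves the lid itself instead of the lever (contact force between any of the fingers, the arm and lid above 1 N).
It fails at once if something standing around is moved by more than 20 mm (distance of any of pot, measure, brush from where it was at the start of the episode above 0.02 m).
It fails at once if the lever is forced with more than 40 N (contact force between the fingers and lever above 40 N).
It also fails if it takes over 40 s, if anything falls off the work surface, if the arm or the gripper's body presses on something with over 40 N, if the wrist force passes 120 N, or if a joint passes its speed limit or range.

## Working session

There is one attempt and no reset: what is moved stays moved. The work goes in short steps, Python scripts to look and compute and a tool call to move; the robot and the scene stay as the last step left them, time stands still between calls to the robot, and variables do not carry over. Pictures are saved under pics/ and viewed, about 8 in all and at most 12, crops included, and the job is handed in when it is done.

Besides the shell and the picture viewer there is one more tool, called after ">>>" as name(argument=value, ...) on one line, values as JSON. play_rows: Moves the arm, as the interface text tells. Its arguments: {"type":"object","properties":{"plan":{"type":"array"},"grip_force":{"type":"number"}},"required":["plan"]}

```bash
mkdir -p pics; cat > h.py <<'E'
import cv2,numpy as np
from rig import sense,optics,ctrl
def cap(n,f):
    c=optics.capture(n); cv2.imwrite('pics/'+f,c['img']); np.savez('pics/'+f+'.npz',**{k:np.array(v) for k,v in c.items()}); return c
def load(f): return dict(np.load('pics/'+f+'.npz'))
def ray(c,u,v):
    M=c['world_to_cam']; d=np.array([(u-c['cx'])/c['fx'],-(v-c['cy'])/c['fy'],-1.]); R=M[:3,:3]
    return -R.T@M[:3,3], R.T@d/np.linalg.norm(d)
def onz(c,u,v,z):
    o,d=ray(c,u,v); return o+d*(z-o[2])/d[2]
def tri(rays):
    A=np.zeros((3,3));b=np.zeros(3)
    for o,d in rays:
        P=np.eye(3)-np.outer(d,d);A+=P;b+=P@o
    p=np.linalg.solve(A,b); return p,[np.linalg.norm((np.eye(3)-np.outer(d,d))@(p-o)) for o,d in rays]
def proj(c,p):
    q=c['world_to_cam']@np.append(p,1); return c['cx']+c['fx']*q[0]/-q[2], c['cy']-c['fy']*q[1]/-q[2]
E
python3 - <<'E'
from h import *
for n in('scene','side'):
    c=cap(n,n+'0.png'); print(n,c['fx'],c['cx'],c['cy'],c.keys(),(-c['world_to_cam'][:3,:3].T@c['world_to_cam'][:3,3]))
s=sense();print(s)
E
```

```text
scene 483.3468284076677 321.7492366813959 204.6933786590481 dict_keys(['img', 'fx', 'fy', 'cx', 'cy', 'world_to_cam']) [-505.5126275  -617.2600833  1309.20666425]
side 396.00861335381376 320.3496197102801 194.34654830994455 dict_keys(['img', 'fx', 'fy', 'cx', 'cy', 'world_to_cam']) [ 388.22700158 -710.3823309   916.61475015]
{'time_s': 0.1, 'joints': array([ 1.07260486e+00,  3.13368573e-01,  1.49834474e+00, -2.07529601e-05,
        1.33099040e+00, -2.23445986e-01]), 'dq': array([ 2.46409149e-04, -9.08082647e-04, -9.35247597e-04, -9.51333810e-04,
       -1.09791903e-03, -9.01696968e-06]), 'tau': array([ 2.23341420e-03, -4.12901366e+01, -2.60138601e+01, -2.08137253e-04,
        3.08963870e-03,  2.62580971e-05]), 'eef_pos': array([142.35257977, 505.07484131, 208.11151154]), 'ee_rot': array([-1.86696155e-04,  1.36938615e-01,  9.90579379e-01, -5.23318668e-04]), 'force': array([-0.27023814,  0.32606402, -1.5062224 ]), 'wrist_torque': array([-0.02549294,  0.02530662,  0.0119528 ]), 'grip_width': 1.0009126478692185}
```

View pics/scene0.png

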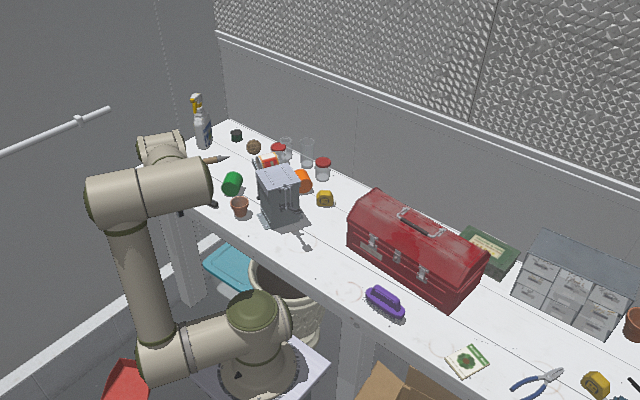

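View pics/side0.png

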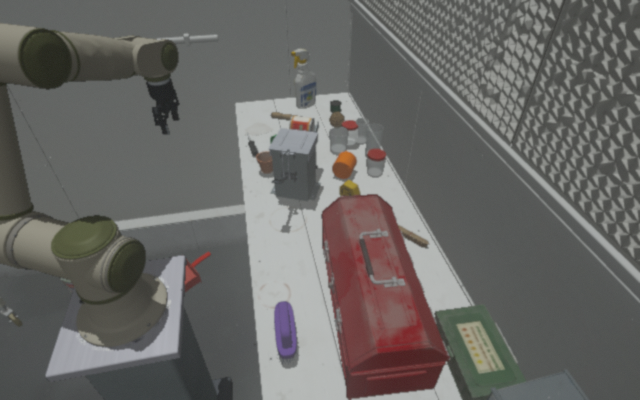

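The scene view shows the grey bin at about (278,195), with its lid on top and the lever towards (305,240). In the side view the bin is at (296,165) and the lever at (287,210). I'll enlarge both.

```bash
python3 - <<'E'
from h import *
a=cv2.imread('pics/scene0.png')[150:260,225:345];b=cv2.imread('pics/side0.png')[115:235,235:355]
a=cv2.resize(a,(400,367),interpolation=cv2.INTER_CUBIC)
a=cv2.resize(cv2.imread('pics/scene0.png')[150:260,230:340],(600,600),interpolation=cv2.INTER_CUBIC)
b=cv2.resize(cv2.imread('pics/side0.png')[120:230,245:355],(600,600),interpolation=cv2.INTER_CUBIC)
cv2.imwrite('pics/ca.png',a);cv2.imwrite('pics/cb.png',b)
E
```

```text
(no output)
```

View pics/ca.png

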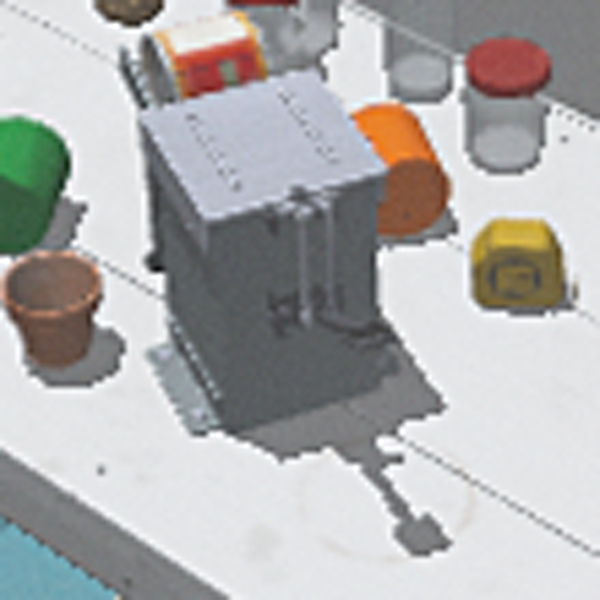

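View pics/cb.png

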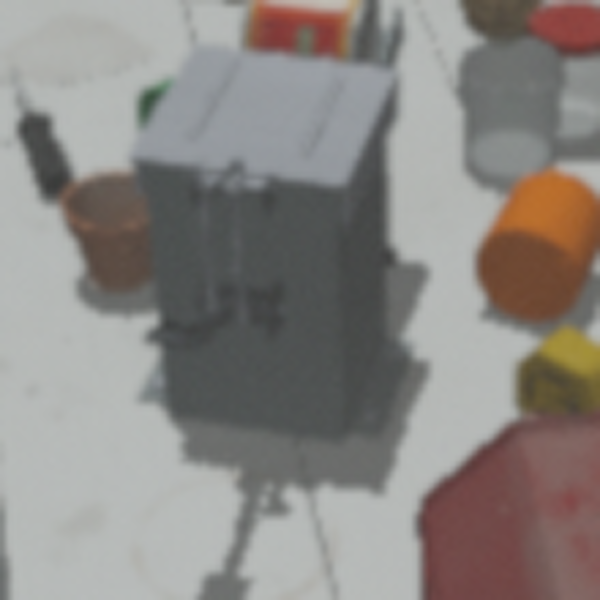

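The crops show the lid corners at scene crop (142,112), (205,222), (388,170), (318,70) and side crop (135,158), (345,185), (398,68), (200,45). The dark pad is near (372,335) in the scene crop and (172,332) in the side crop. Next I'll triangulate these.

```bash
python3 - <<'E'
from h import *
a,b=load('scene0.png'),load('side0.png')
k=110/600
S=lambda u,v:ray(a,230+u*k-.5,150+v*k-.5)
D=lambda u,v:ray(b,245+u*k-.5,120+v*k-.5)
P={}
for n,p,q in [('FR(-x,+y?)',(142,112),(200,45)),('lid1',(142,112),(135,158)),('front_l',(205,222),(135,158)),('front_r',(388,170),(345,185)),('back_r',(318,70),(398,68)),('back_l',(142,112),(200,45)),('pad',(372,335),(172,332))]:
    r=tri([S(*p),D(*q)]);print(n,r[0].round(1),np.round(r[1],1)); P[n]=r[0]
fl,fr,br,bl=[P[x] for x in('front_l','front_r','back_r','back_l')]
x=((br+bl)-(fr+fl))/2; print(np.linalg.norm(x),np.linalg.norm(fr-fl),'yaw',np.degrees(np.arctan2(x[1],x[0])))
y=fl-fr; print('yaw from y',np.degrees(np.arctan2(y[1],y[0]))-90)
th=np.arctan2(x[1],x[0]); ex=np.array([np.cos(th),np.sin(th),0])
f=(fl+fr)/2; print('front mid',f,'pad pred',f-ex*(125*np.cos(.5)-4*np.sin(.5)))
# shadows/pixels check
E
```

```text
FR(-x,+y?) [501.4 487.3 206.9] [0.9 0.9]
lid1 [462.4 438.5 204.3] [38.3 38.3]
front_l [447.4 375.7 200.8] [1.3 1.3]
front_r [563.1 314.7 206.6] [1. 1.]
back_r [616.7 426.6 210.2] [2.5 2.5]
back_l [501.4 487.3 206.9] [0.9 0.9]
pad [450.6 231.5 180.3] [1. 1.]
124.15676856670967 130.95717078299245 yaw 64.29976986566155
yaw from y 62.20624506855714
front mid [505.25420211 345.15806055 203.69380324] pad pred [458.51398468 248.04006053 203.69380324]
```

>>> play_rows(plan=[[5, -5, 25, 0, 0, 0.115, -1], [25, -22, 20, 0, 0, 0.115, -1], [28, -24, 0, 0, 0, 0.115, -1], [28, -24, 0, 0, 0, 0.115, -1], [28, -24, 0, 0, 0, 0.115, -1]])

```text
time_s: 0.52
eef_pos: [248.7, 410.0, 252.5]
ee_rot: [-0.0, -0.151, 0.989, -0.003]
force: [0.0, 1.4, -0.4]
grip_width: 0.299
```

>>> play_rows(plan=[[28, -24, 0, 0, 0, 0.115, -1], [28, -24, 0, 0, 0, 0.115, -1], [28, -24, 0, 0, 0, 0.115, -1], [28, -24, 0, 0, 0, 0.115, -1], [28, -24, 0, 0, 0, 0.115, -1]])

```text
time_s: 0.93
eef_pos: [381.1, 294.6, 252.0]
ee_rot: [-0.0, -0.414, 0.91, -0.003]
force: [0.7, 0.4, -1.6]
grip_width: -0.003
```

>>> play_rows(plan=[[24, -20, 0, 0, 0, 0.085, -1], [24, -20, 0, 0, 0, 0.085, -1], [22, -19, 0, 0, 0, 0.08, -1], [0, 0, 0, 0, 0, 0, -1]])

```text
time_s: 1.27
eef_pos: [457.1, 227.7, 250.4]
ee_rot: [-0.001, -0.53, 0.848, -0.004]
force: [0.4, -0.4, -0.2]
grip_width: -0.003
```

```bash
python3 - <<'E'
from h import *
s=sense();print(s['eef_pos'],s['ee_rot'],s['force'])
ims=[]
for n in('scene','side','wrist'):
    c=cap(n,n+'1.png')
    if n=='wrist':
        M=c['world_to_cam'];print(c['fx'],c['cx'],c['cy'],-M[:3,:3].T@M[:3,3],M[:3,:3]); im=cv2.resize(c['img'],(640,400))
    else:
        u,v=(230,130) if n=='scene' else (235,100)
        ims.append(cv2.resize(c['img'][v:v+120,u:u+120],(400,400),interpolation=cv2.INTER_CUBIC))
cv2.imwrite('pics/c1.png',np.hstack(ims))
E
```

```text
[457.10255743 227.74934762 250.40133865] [-0.00108397 -0.53011492  0.84791778 -0.00352697] [ 0.35236081 -0.39998026 -0.24899928]
309.70691628693146 322.6977132972229 203.35919139535451 [423.61135018 168.9013452  416.72878004] [[-0.89776103  0.44047878 -0.00189013]
 [-0.42329269 -0.8639044  -0.2729331 ]
 [-0.12185413 -0.24422862  0.96203116]]
```

View pics/wrist1.png

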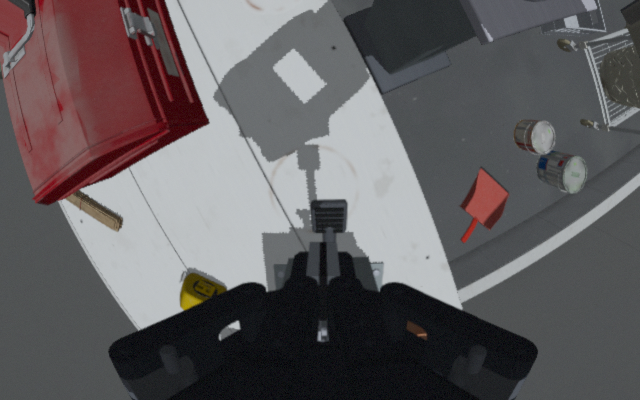

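View pics/c1.png

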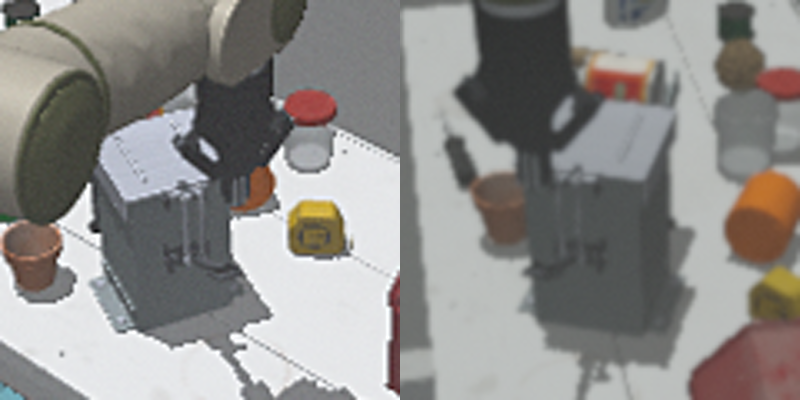

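The wrist view shows the dark ribbed pad at about columns 311–347, rows 200–233, with its centre near (329,216) and the lever running under the fingertips. I'll cast rays from the pad onto its plane.

```bash
python3 - <<'E'
from h import *
c=load('wrist1.png')
def wr(u,v):
    x,y=(u-c['cx'])/c['fx'],(v-c['cy'])/c['fy'];r=np.hypot(x,y);R=c['world_to_cam'][:3,:3]
    return -R.T@c['world_to_cam'][:3,3],R.T@np.array([np.sin(r)*x/r,-np.sin(r)*y/r,-np.cos(r)])
a,b=load('scene0.png'),load('side0.png');k=110/600
w=wr(329,216)
print(tri([ray(a,230+372*k-.5,150+335*k-.5),ray(b,245+172*k-.5,120+332*k-.5),w]))
for z in(165,173,180): print(z,(w[0]+w[1]*(z-w[0][2])/w[1][2]).round(1))
# pad corners, using lever slope: outer edge ~ z 182, inner ~165
def at(u,v,z): o,d=wr(u,v);return o+d*(z-o[2])/d[2]
for u,v,z in[(311,200,182),(347,200,182),(313,233,165),(345,233,165)]: print(at(u,v,z).round(1))
ex=np.array([.449,.893]);t=np.array([457.1,227.7]);print('tcp in pad est')
E
```

```text
(array([453.56414772, 238.79157164, 175.10658224]), [np.float64(4.026903307656287), np.float64(2.2061832026372583), np.float64(3.3249582218506615)])
165 [455.6 245.3 165. ]
173 [454.6 242.8 173. ]
180 [453.7 240.7 180. ]
[460.4 222.  182. ]
[435.  234.4 182. ]
[474.9 253.2 165. ]
[449.9 265.5 165. ]
tcp in pad est
```

>>> play_rows(plan=[[-4, 14, -20, 0, 0, 0, -1], [0, 0, -30, 0, 0, 0, -1], [0, 0, -8, 0, 0, 0, -1], [0, 0, 0, 0, 0, 0, -1]])

```text
time_s: 1.75
eef_pos: [447.1, 248.9, 192.9]
ee_rot: [0.001, -0.53, 0.848, -0.003]
force: [0.2, -0.6, 0.0]
grip_width: -0.002
```

>>> play_rows(plan=[[0, 0, -4, 0, 0, 0, -1], [0, 0, -3, 0, 0, 0, -1], [0, 0, -3, 0, 0, 0, -1], [0, 0, 0, 0, 0, 0, -1]])

```text
time_s: 2.08
eef_pos: [447.1, 250.3, 185.5]
ee_rot: [0.003, -0.53, 0.848, -0.003]
force: [-0.7, -0.7, 1.1]
grip_width: -0.001
```

>>> play_rows(plan=[[4, -6, 0, 0, 0, 0, -1], [2, -3, 0, 0, 0, 0, -1], [0, 0, 0, 0, 0, 0, -1]])

```text
time_s: 2.33
eef_pos: [454.4, 240.5, 186.9]
ee_rot: [0.004, -0.53, 0.848, -0.004]
force: [-0.4, -0.9, -1.4]
grip_width: -0.0
```

```bash
python3 - <<'E'
from h import *
s=sense();print(s['eef_pos'],s['force'])
ims=[]
for n,u,v,w in(('wrist',270,160,120),('side',255,140,70)):
    c=cap(n,n+'2.png'); ims.append(cv2.resize(c['img'][v:v+w,u:u+w],(400,400),interpolation=cv2.INTER_CUBIC))
cv2.imwrite('pics/c2.png',np.hstack(ims))
E
```

```text
[454.39482659 240.47827505 186.91338193] [-0.41403056 -0.85167686 -1.419605  ]
```

View pics/c2.png

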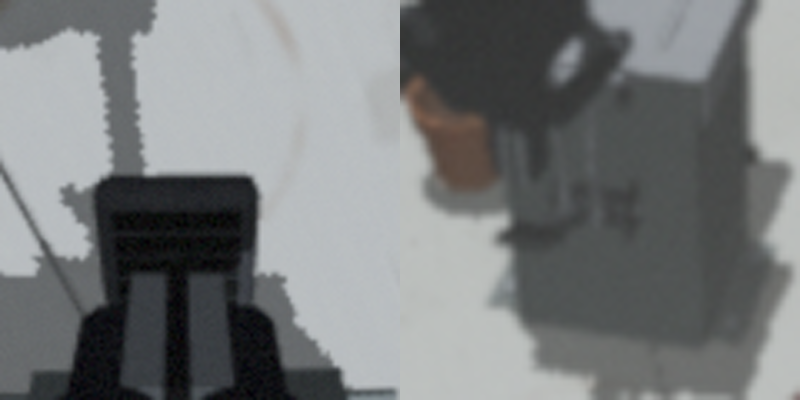

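Fingertips (crop columns 125–235) are centred across the pad (columns 97–255), with the tip edge near mid-pad. I'll press now, following the arc.

>>> play_rows(plan=[[0, 0, -4, 0, 0, 0, -1], [0, 0, -4, 0, 0, 0, -1], [-1, -1, -5, 0, 0, 0, -1], [-1, -2, -6, 0, 0, 0, -1], [-1, -2, -6, 0, 0, 0, -1]])

```text
time_s: 2.85
eef_pos: [451.1, 235.8, 160.3]
ee_rot: [0.005, -0.531, 0.848, -0.004]
force: [0.6, 0.2, -1.3]
grip_width: 0.001
```

```bash
python3 - <<'E'
from h import *
s=sense();print(s['eef_pos'],s['force'])
ims=[]
for n,u,v,w in(('wrist',270,160,120),('side',245,110,90)):
    c=cap(n,n+'3.png'); ims.append(cv2.resize(c['img'][v:v+w,u:u+w],(400,400),interpolation=cv2.INTER_CUBIC))
cv2.imwrite('pics/c3.png',np.hstack(ims))
E
```

```text
[451.14465987 235.8422216  160.34535779] [ 0.63049388  0.16382708 -1.26994348]
```

View pics/c3.png

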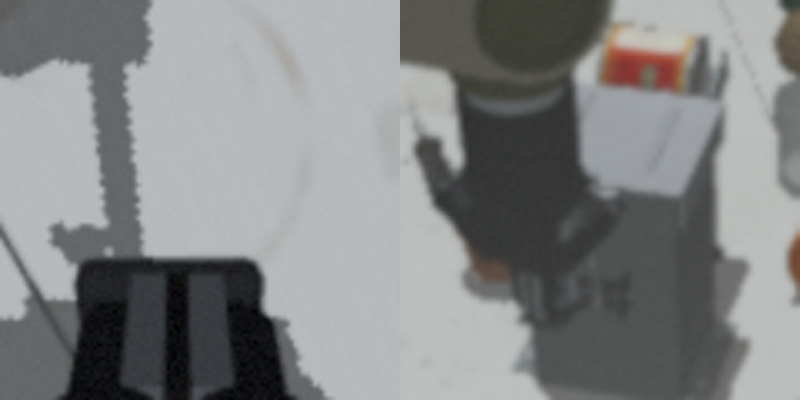

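The fingers are now on the pad and it has begun to tilt down, with its outer end at crop row 262 against the tips at row 272. They sit slightly outward of pad centre, so I'll go straight down for the next part.

>>> play_rows(plan=[[0, 0, -5, 0, 0, 0, -1], [0, 0, -5, 0, 0, 0, -1], [0, 0, -5, 0, 0, 0, -1], [0, 0, -5, 0, 0, 0, -1], [0, 0, -5, 0, 0, 0, -1]])

```text
time_s: 3.37
eef_pos: [452.3, 235.0, 137.2]
ee_rot: [0.006, -0.53, 0.848, -0.006]
force: [-0.9, -1.1, 5.6]
grip_width: 0.001
```

>>> play_rows(plan=[[0, -1, -5, 0, 0, 0, -1], [0, -1, -5, 0, 0, 0, -1], [0, 0, -5, 0, 0, 0, -1], [0, 0, -5, 0, 0, 0, -1], [0, 0, -5, 0, 0, 0, -1]])

```text
time_s: 3.78
eef_pos: [452.9, 232.8, 112.0]
ee_rot: [0.007, -0.531, 0.848, -0.006]
force: [-1.5, -2.0, 4.3]
grip_width: 0.002
```

>>> play_rows(plan=[[-1, -2, -5, 0, 0, 0, -1], [-1, -2, -5, 0, 0, 0, -1], [-1, -1, -5, 0, 0, 0, -1], [0, 0, -5, 0, 0, 0, -1], [0, 0, -5, 0, 0, 0, -1]])

```text
time_s: 4.2
eef_pos: [450.8, 228.3, 84.9]
ee_rot: [0.009, -0.53, 0.848, -0.006]
force: [0.2, -0.6, 4.0]
grip_width: -0.004
```

>>> play_rows(plan=[[0, 0, -4, 0, 0, 0, -1], [0, 0, -3, 0, 0, 0, -1], [0, 0, 0, 0, 0, 0, -1], [0, 0, 0, 0, 0, 0, -1], [0, 0, 0, 0, 0, 0, -1]])

```text
time_s: 4.62
eef_pos: [450.1, 227.9, 75.5]
ee_rot: [0.008, -0.53, 0.848, -0.006]
force: [-1.1, -0.8, 3.8]
grip_width: -0.0
```

```bash
python3 - <<'E'
from h import *
s=sense();print(s['eef_pos'],s['force'])
ims=[]
for n,u,v,w in(('scene',220,125,120),('side',235,90,110)):
    c=cap(n,n+'4.png'); ims.append(cv2.resize(c['img'][v:v+w,u:u+w],(400,400),interpolation=cv2.INTER_CUBIC))
cv2.imwrite('pics/c4.png',np.hstack(ims))
E
```

```text
[450.08410152 227.88669915  75.48758011] [-1.10589277 -0.77961264  3.78516953]
```

View pics/c4.png

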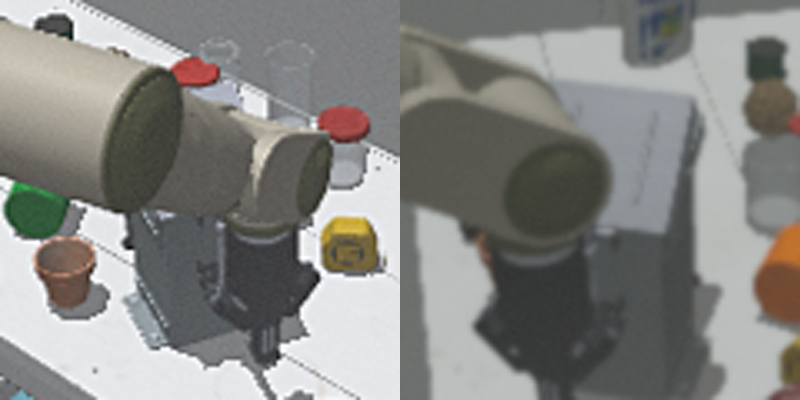

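The side view shows the lid standing up steeply, with the tin that leaned behind it no longer visible. I'll hold, then let the lever up slowly.

>>> play_rows(plan=[[0, 0, 0, 0, 0, 0, -1], [0, 0, 0, 0, 0, 0, -1], [0, 0, 0, 0, 0, 0, -1], [0, 0, 0, 0, 0, 0, -1], [0, 0, 0, 0, 0, 0, -1]])

```text
time_s: 5.13
eef_pos: [450.1, 227.9, 76.1]
ee_rot: [0.008, -0.53, 0.848, -0.006]
force: [-0.2, -0.5, 4.5]
grip_width: 0.001
```

>>> play_rows(plan=[[0, 0, 0, 0, 0, 0, -1], [0, 0, 0, 0, 0, 0, -1], [0, 0, 0, 0, 0, 0, -1], [0, 0, 0, 0, 0, 0, -1], [0, 0, 0, 0, 0, 0, -1]])

```text
time_s: 5.55
eef_pos: [450.1, 227.9, 76.2]
ee_rot: [0.008, -0.53, 0.848, -0.006]
force: [-0.3, -0.6, 3.3]
grip_width: -0.0
```

>>> play_rows(plan=[[0, 0, 5, 0, 0, 0, -1], [0, 0, 5, 0, 0, 0, -1], [0, 0, 5, 0, 0, 0, -1], [0, 0, 5, 0, 0, 0, -1], [0, 0, 5, 0, 0, 0, -1]])

```text
time_s: 5.97
eef_pos: [449.8, 228.2, 103.1]
ee_rot: [0.008, -0.53, 0.848, -0.006]
force: [0.0, 3.4, 3.4]
grip_width: -0.001
```

>>> play_rows(plan=[[0, 0, 5, 0, 0, 0, -1], [0, 0, 5, 0, 0, 0, -1], [0, 1, 5, 0, 0, 0, -1], [0, 1, 5, 0, 0, 0, -1], [0, 0, 5, 0, 0, 0, -1]])

```text
time_s: 6.38
eef_pos: [451.7, 231.9, 132.4]
ee_rot: [0.012, -0.53, 0.848, -0.006]
force: [2.2, 3.8, 1.7]
grip_width: -0.004
```

```bash
python3 - <<'E'
from h import *
s=sense();print(s['eef_pos'],s['force'])
ims=[]
for n,u,v,w in(('scene',220,125,120),('side',235,90,110)):
    c=cap(n,n+'5.png'); ims.append(cv2.resize(c['img'][v:v+w,u:u+w],(400,400),interpolation=cv2.INTER_CUBIC))
cv2.imwrite('pics/c5.png',np.hstack(ims))
E
```

```text
[451.71326251 231.90071047 132.41483964] [2.18235385 3.76536788 1.73896415]
```

View pics/c5.png

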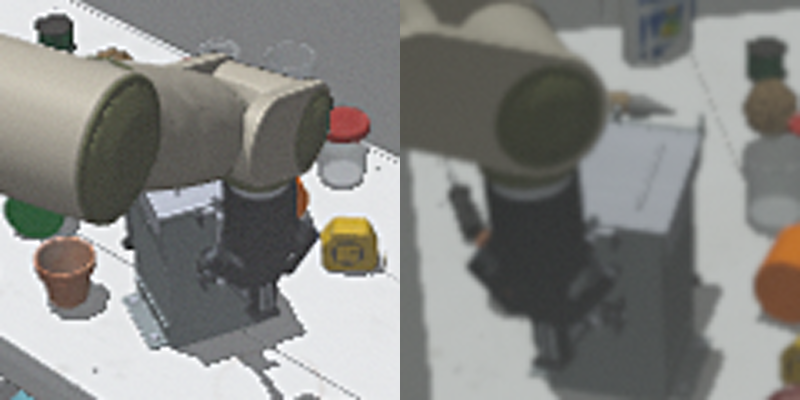

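In the side view, clutter behind the bin now shows where the tin stood, so the tin is off the chute. The force confirms the fingers are still on the lever. I'll continue slowly.

>>> play_rows(plan=[[0, 1, 4, 0, 0, 0, -1], [0, 1, 4, 0, 0, 0, -1], [0, 1, 3, 0, 0, 0, -1], [1, 1, 3, 0, 0, 0, -1], [0, 1, 3, 0, 0, 0, -1]])

```text
time_s: 6.9
eef_pos: [452.8, 237.3, 151.0]
ee_rot: [0.012, -0.53, 0.848, -0.006]
force: [3.0, 3.4, 2.2]
grip_width: -0.001
```

>>> play_rows(plan=[[0, 1, 3, 0, 0, 0, -1], [0, 1, 3, 0, 0, 0, -1], [1, 0, 2, 0, 0, 0, -1], [0, 0, 2, 0, 0, 0, -1], [0, 0, 2, 0, 0, 0, -1]])

```text
time_s: 7.32
eef_pos: [452.7, 238.6, 163.2]
ee_rot: [0.009, -0.53, 0.848, -0.006]
force: [-0.4, 0.5, -0.2]
grip_width: -0.002
```

>>> play_rows(plan=[[0, 0, 2, 0, 0, 0, -1], [0, 0, 2, 0, 0, 0, -1], [0, 0, 2, 0, 0, 0, -1], [0, 0, 2, 0, 0, 0, -1], [0, 0, 2, 0, 0, 0, -1]])

```text
time_s: 7.73
eef_pos: [451.4, 237.6, 173.0]
ee_rot: [0.006, -0.53, 0.848, -0.006]
force: [-0.2, -0.0, -0.3]
grip_width: 0.003
```

>>> play_rows(plan=[[0, 0, 3, 0, 0, 0, -1], [0, 0, 3, 0, 0, 0, -1], [0, 0, 5, 0, 0, 0, -1], [0, 0, 10, 0, 0, 0, -1], [0, 0, 20, 0, 0, 0, -1]])

```text
time_s: 8.15
eef_pos: [449.8, 237.1, 213.6]
ee_rot: [0.003, -0.53, 0.848, -0.005]
force: [-0.0, 0.1, -0.2]
grip_width: 0.002
```

>>> play_rows(plan=[[-10, -10, 30, 0, 0, 0, -1], [-15, -35, 25, 0, 0, 0, -1], [-15, -35, 10, 0, 0, 0, -1], [-15, -35, 0, 0, 0, 0, -1], [-15, -35, 0, 0, 0, 0, -1]])

```text
time_s: 8.57
eef_pos: [379.8, 89.4, 283.9]
ee_rot: [0.006, -0.534, 0.845, -0.006]
force: [0.3, -1.9, 0.5]
grip_width: 0.002
```

>>> play_rows(plan=[[-15, -35, 0, 0, 0, 0, -1], [-15, -35, 0, 0, 0, 0, -1], [0, 0, 0, 0, 0, 0, -1]])

```text
time_s: 8.82
eef_pos: [351.0, 35.8, 285.7]
ee_rot: [0.001, -0.52, 0.854, -0.015]
force: [-0.2, 0.2, 0.0]
grip_width: 0.002
```

```bash
python3 - <<'E'
from h import *
s=sense();print(s['eef_pos'],s['force'])
ims=[]
for n,u,v,w in(('scene',225,145,120),('side',240,110,120)):
    c=cap(n,n+'6.png'); ims.append(cv2.resize(c['img'][v:v+w,u:u+w],(400,400),interpolation=cv2.INTER_CUBIC))
cv2.imwrite('pics/c6.png',np.hstack(ims))
for n in('scene','side'):
    d=cv2.absdiff(cv2.imread(f'pics/{n}0.png'),cv2.imread(f'pics/{n}6.png')).max(2)
    print(n,d[150:235,250:300].mean())
E
```

```text
[350.99705312  35.79554963 285.68231057] [-0.23143099  0.21066343  0.03044651]
scene 39.90117647058823
side 8.770588235294118
```

View pics/c6.png

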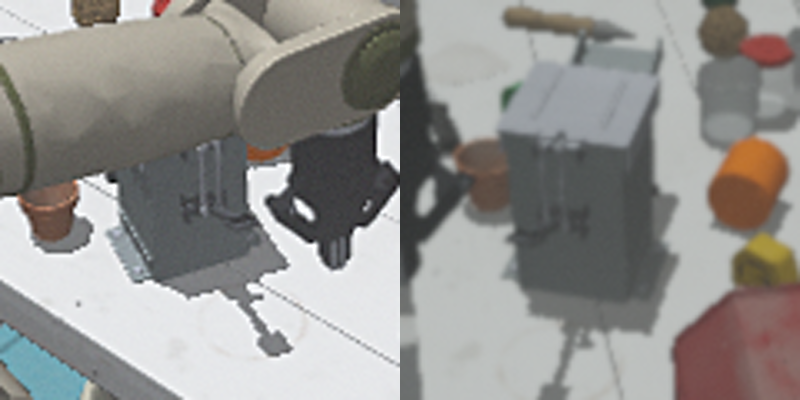

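The side view shows the lid shut, the chute empty and the lever back up. The pot, orange tin and tape measure are unmoved. I'll check the lid numerically and then hand in.

```bash
python3 - <<'E'
from h import *
a,b=[cv2.cvtColor(cv2.imread(f'pics/side{i}.png'),cv2.COLOR_BGR2GRAY).astype(np.float32) for i in(0,6)]
for n,(v,u,h,w) in dict(lid=(132,272,26,44),lever=(170,268,18,30),brush=(300,270,65,30)).items():
    print(n,cv2.phaseCorrelate(a[v:v+h,u:u+w],b[v:v+h,u:u+w]),np.abs(a-b)[v:v+h,u:u+w].mean())
print(ctrl.finish_job())
E
```

```text
lid ((0.46391530732277886, 0.5228621366820558), 1.0043396919352527) 4.8155594
lever ((0.06313190168677885, -0.025198674820410716), 0.9884362940435056) 2.738889
brush ((-0.0788054277070529, -0.4008234369639183), 0.6279745912110364) 10.08359
the job is handed in; nothing more can be done
None
```

I pressed the lever down with the closed fingertips, held it near the bottom for about a second, then let it back up slowly. I then backed the arm clear of the bin and handed the job in at about 9 s of the 40 s allowed.

**During the press:** The tool reached about 75 mm above the bench, which I estimate as a lid angle of 0.85 rad, short of the hard stop. The wrist force read no more than about 6 N at the end of each call.

**Letting up:** I rose at 2 to 5 mm per row, up to about 70 mm/s of tool travel. The force fell to zero at a tool height between about 151 and 163 mm, which fits the lid having shut. I did not measure the lid's closing speed directly.

**Last checks:**
- **Lever:** In the side picture it is back within 0.1 pixel of where it started.
- **Lid:** It looks shut. The image comparison gave a shift of about 0.5 pixel, which could be real or noise from the tin no longer being in the patch.
- **Tin:** The chute is empty and nothing shows outside the bin. I could not see the tin inside under the shut lid.
- **Things around:** The pot and tape measure look unmoved. The brush comparison was poor: a 0.4 pixel shift with low correlation, possibly because of the arm or its shadow. The gripper was well above the bench when it passed.

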